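# Power-up check of a repaired desk lamp

## Robot

A 6-joint arm with a two-finger parallel gripper is mounted at the origin on the work surface. World frame = base frame: x ahead of the robot, y to its left, z up, the work surface at z = 0. Lengths are in mm, angles in degrees, forces in N, time in s.
With the tool pointing down it reaches from about 350 to 850 mm from the base axis. Payload 8.1 kg.
Tool frame: the origin (TCP) lies at the centre of the arm's flange, where the gripper is bolted on; the fingertips stand 173 mm ahead of it and the grasp point (between the pads) lies 155 mm ahead of it; z points along the fingers, y is the line along which they close (so a half turn about z gives the same grasp; the last joint's range is limited). The gripper opens to 85 mm and grips with 20 to 120 N. Pads are 22 mm wide; open, the fingers measure 114 mm over their backs; the gripper's body (76 mm by 85 mm) begins 54 mm behind the grasp point. The pads swing forward as they close: fully open they stand 13 mm farther back than shut.
Start: joints at [-71.528, 7.471, 85.268, -0, 87.261, -4.893], TCP at [237.975, -550.795, 404.692] pointing down, gripper open.
Joint ranges: [-169.43, 169.43], [-51.17, 129.36], [1.28, 143.12], [-76.62, 256.62], [0, 156.53], [-152.29, 152.29]. Speed limits (degrees/s): [136.94, 136.94, 159.86, 180, 180, 180].

## Interface

Orientations are given as [roll, pitch, yaw] about the fixed x, y, z axes, in that order (R = Rz(yaw) Ry(pitch) Rx(roll)).
In Python, from bench import * gives the robot as it stands.
- The arm moves only by the shell command python3 -m jog 'ROWS' [FORCE]. ROWS is text: rows parted by semicolons, each of 7 numbers parted by spaces: the shift along the tool's x, y, z scaled (see below), then the turn, a rotation vector about the tool's x, y, z scaled (see below), then the closure, from -1 (fully open) to 1 (shut). In form: tx ty tz wx wy wz hand; .... A call has 1 to 5 rows; each row shifts and turns the commanded pose from where the row before left it, along the tool's axes as they then stand; what a row does not reach is not made up. The controller multiplies each number of a shift by 0.1 m and each number of a turn by 60 degrees. A row lasts 1/8 s, in which the tool goes at most 62.5 mm and 10.7 degrees, less where a joint would pass 70% of its speed; a pose out of reach is approached as far as the arm can. A call with a number of a shift or a turn outside -1 to 1 is refused whole. A call with a gripper value outside its range is refused whole. The fingers move at their own pace and stop on an object; FORCE is the grip in N (left out, the last holds). Time passes only in rows, so rows that do not move let the fingers close. It gives the time, the measured TCP pose, the force, the opening and the grip force at its end, in the units of the state.
- sense(): the state, without advancing time (a new reading comes with each control period).
- snapshot(name): name is "scene" or "top" or "wrist"; returns a dict with "img" (420x560x3 uint8, red, green, blue), "fx", "fy", "cx", "cy" (pixels), "extrinsics" (4x4, takes a point from camera to world coordinates). Camera axes: x right, y down, z forward; pixel columns grow to the right and rows downward; lengths in mm; the calibration is good to about 2 mm. A picture is of the moment at which its call begins. There is no depth.
- hand_in(): hands the job in; it is judged then, once.
The state is a dict: "time": time; "joint_pos": joint angles; "qd": joint speeds; "joint_efforts": joint torques, N m; "tool_pos": TCP position; "tcp_rot": TCP orientation; "ft_force": force on the tool from outside, world axes, zero at the start; "wrist_torque": the same for the moment, N m; "finger_gap": finger opening in mm; "grip_force": force on a finger pad.
Only numpy, scipy, OpenCV 4.12 (cv2) and the standard library are available. Lean on these libraries where they do the work, as an engineer would, in place of code of your own. Each camera call takes 0.05 s, during which the arm holds its last target. There are 200 camera calls.

## Task

Test the repaired lamp with your fingertips: press the green key of the grey power box down, then the white switch on the lamp's base, so that both stay down, and then tap the blue key of the black result logger and let it spring back. Press each one lightly and in that order, and do not lift, tip or shift the three devices or the things standing about.

Things in the scene. Friction and masses are not known exactly. Their poses are not given: they have to be found in the camera images.
- power_box: grey bench power box, 120 (x) x 130 (y) x 66 mm high, 2.2 kg, loose on rubber feet. Origin: centre of its underside. The green key is in the middle of its top
- lamp: repaired brown desk lamp, about 1.8 kg, loose. Base plate 240 (x) x 116 (y) x 20 mm high. Origin: on its underside, straight below the white switch, 45 mm from the base's near edge; the base runs from x = -45 to +195 mm. A 14 mm thick stem rises at x = +155 mm, y = 0, to 400 mm; the 100 mm wide shade sits on the stem and points away, to +x (about 135 to 285 mm in x, 310 to 430 mm in height). Nothing stands over the switch
- logger: black result logger, 110 (x) x 100 (y) x 42 mm high, 0.9 kg, loose. Origin: centre of its underside. The blue key is in the middle of its top
- green_key_top (a point): centre of the top of the green key's cap (moves with it), 88 mm above the table when up
- white_switch_top (a point): centre of the top of the lamp's white switch's cap (moves with it), 42 mm above the table when up
- blue_key_top (a point): centre of the top of the blue key (moves with it), 64 mm above the table when up
- green_key (a joint): round green key, 30 mm wide, under a soft 26 mm cap whose top is 22 mm above the surface around. A press sinks the cap 2.5 mm (1 N/mm); at 2.5 N the key slides down, up to 8 mm, and stays where it is pushed; then the cap gives 6 mm more, to 9 N, before a hard stop. The cap springs back. Value: m the key is down (cap not counted), 0 up, 0.008 fully down; from 0.004 it counts as down
- white_switch (a joint): round white key, 30 mm wide, under a soft 26 mm cap whose top is 22 mm above the surface around. A press sinks the cap 2.5 mm (1 N/mm); at 2.5 N the key slides down, up to 8 mm, and stays where it is pushed; then the cap gives 6 mm more, to 9 N, before a hard stop. The cap springs back. Value: m the key is down (cap not counted), 0 up, 0.008 fully down; from 0.004 it counts as down
- blue_key (a joint): a round blue key, 30 mm across, its top 22 mm above the surface around it. It slides straight down up to 17 mm and springs back when let go: 1 N to start, 3 N at 4 mm, 9.5 N fully down, then a hard stop. Value: m pressed, 0 up, 0.017 fully down; from 0.004 it counts as tapped
- can: bystander: drink can, 62 mm across, 115 mm high, loose, standing about 140 mm beyond the power box's centre. Origin: centre of its underside
- screw_jar: bystander: small jar, 52 mm across, 70 mm high, loose, standing beyond the logger. Origin: centre of its underside
- tape_roll: bystander: yellow roll of tape lying flat, 56 mm across, 22 mm high, loose, beyond the logger. Origin: centre of its underside
Not all that is in view belongs to the job. What is shaped like the power_box but pink or yellow is not meant.

How it is judged:
By the outcome, as a careful person would: the job done as asked, in the order asked, and still so for the second after the job is handed in, with the robot touching nothing.
It also fails if it takes over 54 s, if anything falls off the work surface, if the arm or the gripper's body presses on something with over 40 N, if the wrist force passes 120 N, or if a joint passes its speed limit or range.

## Working session

There is one attempt and no reset: what is moved stays moved. The work goes in short steps, Python scripts to look and compute and a shell command to move; the robot and the scene stay as the last step left them, time stands still between calls to the robot, and variables do not carry over. Pictures are saved under pics/ and viewed, at most 10 in all, crops included, and the job is handed in when it is done.

```bash
mkdir -p pics; ls
python3 - <<'E'
from bench import *
import cv2, numpy as np
s=sense(); print(s['time'],s['tool_pos'],s['tcp_rot'],s['finger_gap'])
for n in("scene","top"):
    d=snapshot(n); cv2.imwrite(f'pics/{n}0.png',d['img'][:,:,::-1]); print(n,d['fx'],d['fy'],d['cx'],d['cy'],np.round(d['extrinsics'],3).tolist())
E
```

```text
pics
0.0 [ 237.89606121 -550.57421129  403.64011632] [-1.79893891e+02 -7.31932153e-03  2.33650131e+01] 85.36636121256582
scene 514.0334126301186 514.0334126301186 275.8791144264572 211.92038840748623 [[-0.013, 0.775, -0.632, 1328.334], [1.0, 0.015, -0.001, -20.712], [0.009, -0.632, -0.775, 1023.956], [0.0, 0.0, 0.0, 1.0]]
top 534.0978953709778 534.0978953709778 284.9090514997605 202.7310323912434 [[-0.016, -0.992, 0.126, 384.783], [-1.0, 0.014, -0.022, 12.883], [0.02, -0.126, -0.992, 1318.704], [0.0, 0.0, 0.0, 1.0]]
```

View pics/scene0.png

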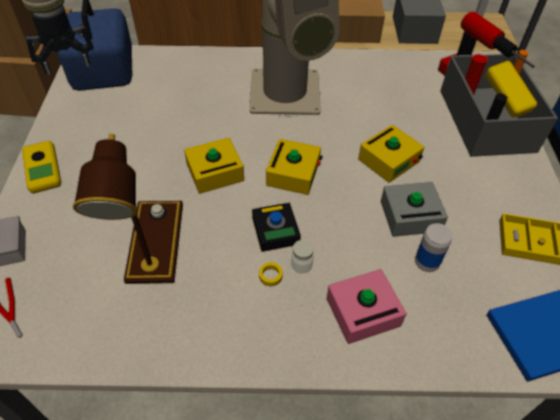

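View pics/top0.png

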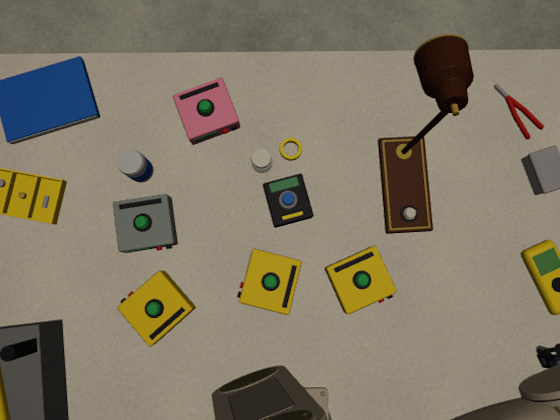

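The pictures show five boxes with green keys, in top-view pixels: grey (142,222), pink (205,107), and yellow (154,308), (271,282) and (362,280). By the description I choose the grey one, at (415,200) in the scene view. The white switch is at (410,213) top and (157,211) scene; the white jar (262,160) could be mistaken for it. The blue key is at (288,199) top and (276,218) scene.

```bash
cat > tri.py <<'E'
from bench import *
import cv2, numpy as np
def mask(img,c):
    h=cv2.cvtColor(img,cv2.COLOR_RGB2HSV)
    r={'g':((45,100,30),(85,255,255)),'b':((98,90,50),(125,255,255)),'w':((0,0,120),(179,70,255))}[c]
    return cv2.inRange(h,*r)
def blob(img,c,uv,r=16):
    m=mask(img,c); n,l,st,ce=cv2.connectedComponentsWithStats(m)
    k=[i for i in range(1,n) if 15<st[i,4]<2500 and np.hypot(*(ce[i]-uv))<r]
    i=max(k,key=lambda i:st[i,4]); return ce[i],st[i]
def ray(d,uv):
    E=np.array(d['extrinsics']); v=E[:3,:3]@[(uv[0]-d['cx'])/d['fx'],(uv[1]-d['cy'])/d['fy'],1]
    return E[:3,3],v/np.linalg.norm(v)
def plane(d,uv,z):
    o,v=ray(d,uv); return o+v*(z-o[2])/v[2]
def tri(*a):
    A=sum(np.eye(3)-np.outer(v,v) for o,v in a); b=sum((np.eye(3)-np.outer(v,v))@o for o,v in a)
    return np.linalg.solve(A,b)
E
python3 - <<'E'
from tri import *
T=snapshot('top');S=snapshot('scene')
for n,c,t,s,z in(('green','g',(142,222),(416,199),88),('white','w',(410,213),(157,211),42),('blue','b',(288,199),(276,218),64)):
    a,sa=blob(T['img'],c,t); b,sb=blob(S['img'],c,s)
    print(n,a.round(1),sa,b.round(1),sb,'tri',tri(ray(T,a),ray(S,b)).round(1),'top',plane(T,a,z).round(1),'scene',plane(S,b,z).round(1))
for n,uv,z in(('can',(135,166),115),('jar',(262,158),70),('stem foot',(404,152),20)): print(n,plane(T,uv,z).round())
f=lambda i,u,v,r=40:cv2.resize(i[max(v-r,0):v+r,u-r:u+r,::-1],(266,266),interpolation=2)
cv2.imwrite('pics/crop.png',np.vstack([np.hstack([f(T['img'],*p) for p in((142,222),(410,205),(288,199))]),np.hstack([f(S['img'],*p) for p in((416,205),(157,215),(276,220))])]))
E
```

```text
green [141.3 221.9] [135 216  14  13 148] [415.7 198.6] [409 192  14  14 149] tri [502.5 320.5  71.9] top [501. 317.  88.] scene [516.5 314.3  88. ]
white [410.2 212.3] [406 208  10  11  81] [156.2 208.1] [152 204  10   9  66] tri [ 519.5 -318.3   40.3] top [ 519.3 -317.5   42. ] scene [ 520.8 -318.2   42. ]
blue [287.7 198.3] [282 192  12  13 122] [275.6 217.2] [269 211  14  14 151] tri [555.4 -22.   56.4] top [554.4 -21.4  64. ] scene [561.5 -22.5  64. ]
can [627. 327. 115.]
jar [651.  38.  70.]
stem foot [ 673. -314.   20.]
```

View pics/crop.png

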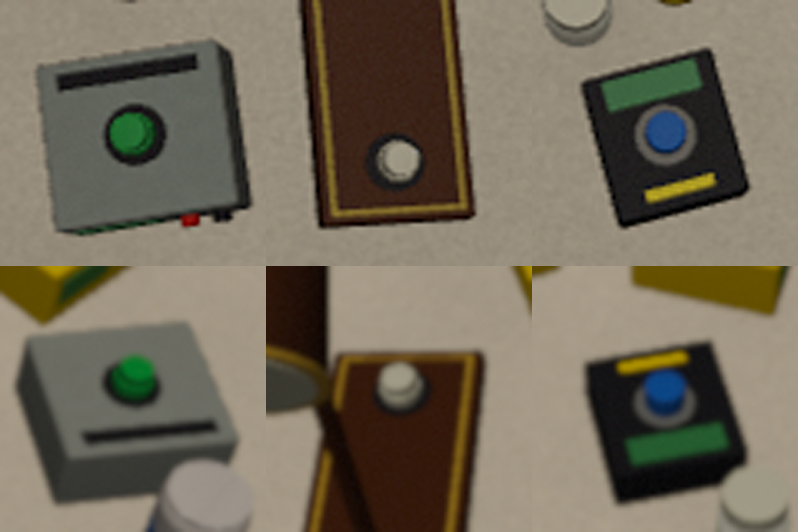

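The crops confirm the choice: the grey box with the green key, the white switch on the lamp's brown base, and the blue key on the black logger. Next I straighten the yaw, shut the hand and travel at height towards the green key.

```bash
python3 -m jog '0 0 0 0 0 0.13 1; 0 0 0 0 0 0.13 1; 0 0 0 0 0 0.13 1; 0.26 -0.5 0 0 0 0 1; 0.26 -0.5 0 0 0 0 1' 20; python3 -m jog '0.26 -0.5 0 0 0 0 1; 0.26 -0.5 0 0 0 0 1; 0.26 -0.5 0 0 0 0 1; 0.26 -0.5 0 0 0 0 1; 0.26 -0.5 0 0 0 0 1'
```

```text
time: 0.82
tool_pos: [290.2, -449.9, 404.1]
tcp_rot: [-179.9, 0.0, -0.1]
ft_force: [1.7, -0.2, 0.2]
finger_gap: 0.0
grip_force: 0.0
time: 1.45
tool_pos: [420.6, -199.2, 404.7]
tcp_rot: [180.0, -0.0, -0.0]
ft_force: [0.3, -0.7, 0.8]
finger_gap: 0.3
grip_force: 0.0
```

```bash
python3 -m jog '0.04 -0.55 0 0 0 0 1; 0.04 -0.55 0 0 0 0 1; 0.04 -0.55 0 0 0 0 1; 0.04 -0.55 0 0 0 0 1; 0.04 -0.55 0 0 0 0 1'; python3 -m jog '0.04 -0.55 0 0 0 0 1; 0.04 -0.55 0 0 0 0 1; 0.04 -0.55 0 0 0 0 1; 0.04 -0.5 0 0 0 0 1; 0 0 0 0 0 0 1'
python3 - <<'E'
from tri import *
W=snapshot('wrist'); cv2.imwrite('pics/w1.png',W['img'][:,:,::-1]); print(np.round(W['extrinsics'],2).tolist(),W['fx'],sense()['tool_pos'])
E
```

```text
time: 2.08
tool_pos: [440.1, 75.9, 404.8]
tcp_rot: [180.0, -0.0, -0.0]
ft_force: [0.8, -0.4, 0.1]
finger_gap: -0.0
grip_force: 0.0
time: 2.7
tool_pos: [455.9, 292.0, 404.0]
tcp_rot: [-180.0, 0.1, 0.2]
ft_force: [0.4, -0.2, -0.0]
finger_gap: -0.1
grip_force: 0.0
[[0.0, -0.96, -0.28, 525.83], [-1.0, -0.0, -0.0, 292.04], [-0.0, 0.28, -0.96, 373.5], [0.0, 0.0, 0.0, 1.0]] 297.7501410709279 [456.08187691 290.4117043  404.03823102]
```

View pics/w1.png

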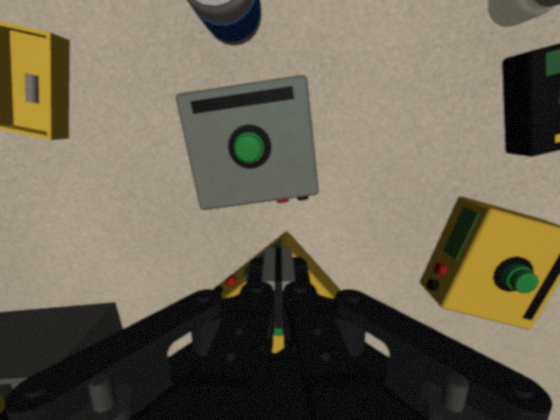

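The wrist view shows the grey box with its green key at (249,147) and the can beyond at (228,10); the closed fingertips are at (280,265).

Run:
```python
from tri import *
W=snapshot('wrist');T=snapshot('top')
a,s=blob(W['img'],'g',(249,147)); b,_=blob(T['img'],'g',(142,222))
print(a,s,plane(W,a,88).round(1),tri(ray(W,a),ray(T,b)).round(1)); print(sense()['tool_pos'])
```

```text
[246.67401961 147.1752451 ] [231 131  32  33 816] [503.6 319.8  88. ] [503.1 320.5  70.7]
[456.41133485 288.68417613 404.40040901]
```

```bash
python3 -m jog '0.46 -0.3 0 0 0 0 1; 0 0 0.45 0 0 0 1; 0 0 0.45 0 0 0 1; 0 0 0.35 0 0 0 1; 0 0 0 0 0 0 1'
python3 - <<'E'
from tri import *
W=snapshot('wrist'); cv2.imwrite('pics/w2.png',W['img'][:,:,::-1])
for _ in range(1): print(sense()['tool_pos'],sense()['ft_force'])
E
```

```text
time: 3.48
tool_pos: [501.4, 316.9, 276.3]
tcp_rot: [179.8, 0.3, -0.1]
ft_force: [0.6, 0.9, -0.5]
finger_gap: -0.0
grip_force: 0.0
[502.35105207 317.67456961 279.10004915] [ 0.62251075 -0.20755082  1.68028092]
```

View pics/w2.png

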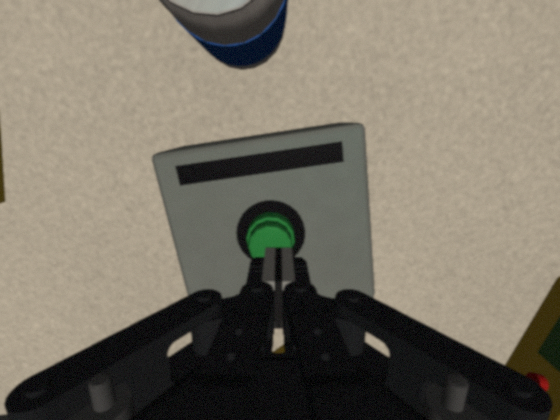

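Run:
```python
from tri import *
W=snapshot('wrist'); print(W['cx'],W['cy'],np.round(W['extrinsics'],3)[:3,3])
m=mask(W['img'],'g');ys,xs=np.nonzero(m[200:270,235:310]);print(xs.min()+235,xs.max()+235,ys.min()+200)
for v in(213,222,237,240):
  r=np.nonzero(m[v,235:310])[0]+235; print(v,r.min(),r.max(), plane(W,((r.min()+r.max())/2,v),88).round(1))
print(plane(W,(280,248),279-173).round(1))
```

```text
277.97498967562274 209.4377768698749 [572.241 317.278 248.532]
247 296 213
213 269 277 [523.1 320.1  88. ]
222 254 291 [517.7 320.4  88. ]
237 248 296 [508.6 320.7  88. ]
240 248 296 [506.7 320.8  88. ]
[509.6 316.2 106. ]
```

```bash
python3 -m jog '0.02 -0.015 0.05 0 0 0 1; 0 0 0.05 0 0 0 1; 0 0 0.05 0 0 0 1; 0 0 0 0 0 0 1';python3 -m jog '0 0 0.03 0 0 0 1; 0 0 0 0 0 0 1'; python3 -m jog '0 0 0.03 0 0 0 1; 0 0 0 0 0 0 1';python3 -m jog '0 0 0.02 0 0 0 1; 0 0 0 0 0 0 1'
```

```text
time: 4.08
tool_pos: [504.2, 320.5, 264.1]
tcp_rot: [180.0, 0.1, -0.0]
ft_force: [-0.3, -0.1, -0.8]
finger_gap: 0.0
grip_force: 0.0
time: 4.32
tool_pos: [504.4, 320.5, 261.4]
tcp_rot: [180.0, 0.0, -0.0]
ft_force: [-0.2, 0.0, -0.9]
finger_gap: 0.4
grip_force: 0.0
time: 4.58
tool_pos: [504.6, 320.6, 258.8]
tcp_rot: [-180.0, -0.0, -0.0]
ft_force: [0.2, 0.4, 2.7]
finger_gap: -0.1
grip_force: 1.0
time: 4.82
tool_pos: [504.6, 320.6, 256.8]
tcp_rot: [-180.0, -0.0, -0.0]
ft_force: [-0.2, 0.2, 2.5]
finger_gap: 0.2
grip_force: 1.1
```

```bash
python3 -m jog '0 0 0.03 0 0 0 1; 0 0 0 0 0 0 1'; python3 -m jog '0 0 0.03 0 0 0 1; 0 0 0 0 0 0 1'; python3 -m jog '0 0 0.015 0 0 0 1; 0 0 0 0 0 0 1'
```

```text
time: 5.08
tool_pos: [504.6, 320.6, 253.5]
tcp_rot: [-180.0, -0.0, -0.0]
ft_force: [-0.3, 1.6, 2.4]
finger_gap: -0.1
grip_force: 1.0
time: 5.32
tool_pos: [504.5, 320.6, 250.5]
tcp_rot: [-180.0, -0.0, -0.0]
ft_force: [-0.1, -0.1, 2.1]
finger_gap: 0.1
grip_force: 1.4
time: 5.58
tool_pos: [504.6, 320.6, 249.3]
tcp_rot: [-180.0, -0.0, -0.0]
ft_force: [0.3, 0.0, 4.2]
finger_gap: 0.0
grip_force: 2.0
```

The force rose to about 4 N after the plateau, so the green key is fully down. Now I lift off and travel to the lamp.

```bash
python3 -m jog '0 0 -0.1 0 0 0 1; 0 0 -0.25 0 0 0 1; 0 0 -0.5 0 0 0 1; 0 0 -0.5 0 0 0 1; 0 0 -0.2 0 0 0 1'; python3 -m jog '-0.03 0.58 0 0 0 0 1;-0.03 0.58 0 0 0 0 1;-0.03 0.58 0 0 0 0 1;-0.03 0.58 0 0 0 0 1;-0.03 0.58 0 0 0 0 1'
python3 -m jog '-0.03 0.58 0 0 0 0 1;-0.03 0.58 0 0 0 0 1;-0.03 0.58 0 0 0 0 1;-0.03 0.58 0 0 0 0 1;-0.03 0.58 0 0 0 0 1'; python3 -m jog '-0.03 0.58 0 0 0 0 1; 0 0 0 0 0 0 1'
python3 - <<'E'
from tri import *
W=snapshot('wrist'); T=snapshot('top'); i=W['img'][:,:,::-1].copy(); print(sense()['tool_pos'])
cv2.imwrite('pics/w3.png',np.hstack([i,cv2.resize(T['img'][180:264,100:184,::-1],(240,240)).repeat(1,0) if 0 else cv2.copyMakeBorder(cv2.resize(T['img'][180:264,100:184,::-1],(240,240)),0,180,0,0,0)]))
b,_=blob(T['img'],'g',(142,222)); print('green top',b)
E
```

```text
time: 6.2
tool_pos: [504.9, 320.7, 408.5]
tcp_rot: [-179.9, -0.3, -0.0]
ft_force: [0.8, -0.2, -1.5]
finger_gap: -0.4
grip_force: 0.0
time: 6.82
tool_pos: [488.5, 28.8, 403.4]
tcp_rot: [180.0, 0.1, -0.0]
ft_force: [0.1, -0.3, 0.3]
finger_gap: 0.5
grip_force: 0.0
time: 7.45
tool_pos: [473.4, -261.2, 403.4]
tcp_rot: [-179.9, 0.1, -0.0]
ft_force: [0.7, 0.6, 0.4]
finger_gap: 0.1
grip_force: 0.0
time: 7.7
tool_pos: [469.8, -320.9, 402.6]
tcp_rot: [-180.0, 0.1, -0.3]
ft_force: [0.4, 0.6, -0.3]
finger_gap: -0.2
grip_force: 0.0
[ 470.65152266 -317.78577365  402.99905983]
green top [141.97887324 222.04225352]
```

View pics/w3.png

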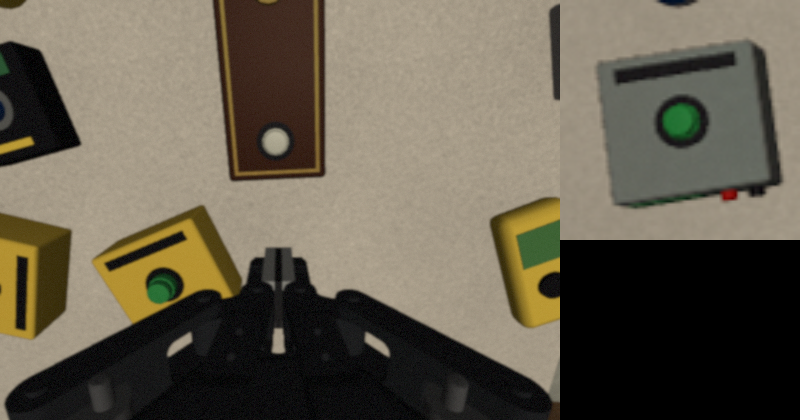

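The wrist view shows the white switch at (275,142) on the brown base. The crop shows the green key lower and its box unmoved.

Run:
```python
from tri import *
W=snapshot('wrist');T=snapshot('top')
a,s=blob(W['img'],'w',(275,142)); b,_=blob(T['img'],'w',(410,213))
print(a,s,plane(W,a,42).round(1),tri(ray(W,a),ray(T,b)).round(1)); print(sense()['tool_pos'])
```

```text
[278.45510204 141.87959184] [267 130  24  25 490] [ 520.2 -317.7   42. ] [ 519.5 -318.    39.2]
[ 471.15683813 -316.51890292  403.63823748]
```

```bash
python3 -m jog '0.5 0.01 0 0 0 0 1; 0 0 0.5 0 0 0 1; 0 0 0.5 0 0 0 1; 0 0 0.5 0 0 0 1; 0 0 0.1 0 0 0 1'; python3 -m jog '0 0 0 0 0 0 1'
python3 - <<'E'
from tri import *
W=snapshot('wrist'); print(sense()['tool_pos'])
m=mask(W['img'],'w')
for v in range(200,262,6):
  r=np.nonzero(m[v,235:325])[0]+235
  if len(r): print(v,r.min(),r.max(), plane(W,((r.min()+r.max())/2,v),42).round(1))
cv2.imwrite('pics/w4.png',W['img'][150:350,180:380,::-1].repeat(2,0).repeat(2,1))
E
```

```text
time: 8.52
tool_pos: [519.8, -315.8, 239.9]
tcp_rot: [-179.7, 0.4, 0.1]
ft_force: [-0.0, 1.0, 0.6]
finger_gap: -0.3
grip_force: 0.0
time: 8.65
tool_pos: [521.5, -317.7, 244.8]
tcp_rot: [-180.0, 0.0, 0.0]
ft_force: [0.4, -0.1, 1.0]
finger_gap: 0.2
grip_force: 0.0
[ 522.03721464 -318.374252    246.45073055]
218 269 288 [ 535.9 -318.1   42. ]
224 261 295 [ 532.  -317.8   42. ]
230 258 298 [ 528.1 -317.8   42. ]
236 256 299 [ 524.2 -317.5   42. ]
242 257 299 [ 520.2 -317.8   42. ]
248 259 297 [ 516.1 -317.8   42. ]
254 263 293 [ 512.  -317.8   42. ]
```

View pics/w4.png

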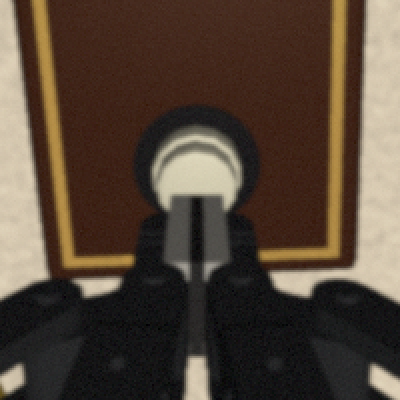

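The fingertips are centred over the white cap (crop (197,180)), about 25–30 mm above it.

```bash
python3 -m jog '0 0 0.1 0 0 0 1; 0 0 0.1 0 0 0 1; 0 0 0.05 0 0 0 1; 0 0 0 0 0 0 1';python3 -m jog '0 0 0.03 0 0 0 1; 0 0 0 0 0 0 1'; python3 -m jog '0 0 0.03 0 0 0 1; 0 0 0 0 0 0 1';python3 -m jog '0 0 0.03 0 0 0 1; 0 0 0 0 0 0 1'
```

```text
time: 9.2
tool_pos: [520.8, -318.4, 218.4]
tcp_rot: [-180.0, 0.1, -0.0]
ft_force: [-0.2, 0.9, 0.0]
finger_gap: 0.1
grip_force: 0.0
time: 9.45
tool_pos: [521.1, -318.5, 216.1]
tcp_rot: [-180.0, 0.0, -0.0]
ft_force: [-0.0, 0.4, -0.7]
finger_gap: 0.4
grip_force: 0.0
time: 9.7
tool_pos: [521.3, -318.6, 213.4]
tcp_rot: [180.0, -0.0, -0.0]
ft_force: [0.4, 0.6, 1.8]
finger_gap: 0.5
grip_force: 1.0
time: 9.95
tool_pos: [521.2, -318.5, 210.2]
tcp_rot: [180.0, -0.0, -0.0]
ft_force: [0.3, -1.1, 2.1]
finger_gap: -0.1
grip_force: 1.0
```

```bash
python3 -m jog '0 0 0.03 0 0 0 1; 0 0 0 0 0 0 1'; python3 -m jog '0 0 0.025 0 0 0 1; 0 0 0 0 0 0 1'; python3 -m jog '0 0 0.015 0 0 0 1; 0 0 0 0 0 0 1'
```

```text
time: 10.2
tool_pos: [521.1, -318.5, 207.0]
tcp_rot: [180.0, -0.0, -0.0]
ft_force: [1.1, -0.9, 2.4]
finger_gap: -0.0
grip_force: 1.0
time: 10.45
tool_pos: [521.1, -318.5, 204.5]
tcp_rot: [-180.0, 0.0, -0.0]
ft_force: [1.3, -0.3, 3.7]
finger_gap: -0.1
grip_force: 1.4
time: 10.7
tool_pos: [521.1, -318.5, 203.3]
tcp_rot: [180.0, -0.0, -0.0]
ft_force: [-0.4, -0.6, 5.0]
finger_gap: -0.4
grip_force: 2.1
```

The force rose past the plateau, so the switch is fully down. Now to the logger.

```bash
python3 -m jog '0 0 -0.1 0 0 0 1; 0 0 -0.3 0 0 0 1; 0 0 -0.55 0 0 0 1; 0 0 -0.55 0 0 0 1; 0 0 -0.5 0 0 0 1'; python3 -m jog '-0.03 -0.59 0 0 0 0 1;-0.03 -0.59 0 0 0 0 1;-0.03 -0.59 0 0 0 0 1;-0.03 -0.59 0 0 0 0 1;-0.03 -0.59 0 0 0 0 1'; python3 -m jog '0 0 0 0 0 0 1; 0 0 0 0 0 0 1'
python3 - <<'E'
from tri import *
W=snapshot('wrist');T=snapshot('top')
m=mask(W['img'],'b'); n,l,st,ce=cv2.connectedComponentsWithStats(m); print([(ce[i].round(),st[i].tolist()) for i in range(1,n) if st[i,4]>200])
a,s=blob(W['img'],'b',(275,150),30); b,_=blob(T['img'],'b',(288,199))
print(a,s,plane(W,a,64).round(1),tri(ray(W,a),ray(T,b)).round(1)); print(sense()['tool_pos'])
w,_=blob(T['img'],'w',(410,213)); print('white',w, plane(T,w,34).round(1))
E
```

```text
time: 11.32
tool_pos: [520.8, -318.2, 405.5]
tcp_rot: [180.0, -0.0, -0.0]
ft_force: [-0.1, -0.9, 0.5]
finger_gap: 0.3
grip_force: 0.0
time: 11.95
tool_pos: [505.5, -21.6, 403.4]
tcp_rot: [-180.0, 0.0, -0.0]
ft_force: [0.4, 0.3, -0.7]
finger_gap: -0.1
grip_force: 0.0
time: 12.2
tool_pos: [506.1, -23.4, 403.3]
tcp_rot: [180.0, 0.0, 0.0]
ft_force: [-0.8, -0.1, -0.0]
finger_gap: -0.0
grip_force: 0.0
[(array([276., 144.]), [262, 130, 29, 29, 656])]Traceback (most recent call last):
  File "<stdin>", line 4, in <module>
  File "tri.py", line 10, in blob
    i=max(k,key=lambda i:st[i,4]); return ce[i],st[i]
ValueError: max() iterable argument is empty
```

Run:
```python
from tri import *
W=snapshot('wrist');T=snapshot('top')
a,s=blob(W['img'],'b',(276,144)); print(a,s,plane(W,a,64).round(1),tri(ray(W,a),ray(T,(287.7,198.3))).round(1))
```

```text
[274.68412943 144.03543914] [261 130  28  29 649] [555.5 -21.3  64. ] [555.2 -21.4  59.1]
```

```bash
python3 -m jog '0.5 -0.02 0 0 0 0 1; 0 0 0.5 0 0 0 1; 0 0 0.5 0 0 0 1; 0 0 0.4 0 0 0 1; 0 0 0 0 0 0 1'
python3 - <<'E'
from tri import *
W=snapshot('wrist'); print(sense()['tool_pos'])
m=mask(W['img'],'b')
for v in range(200,256,5):
  r=np.nonzero(m[v,235:325])[0]+235
  if len(r): print(v,r.min(),r.max(), plane(W,((r.min()+r.max())/2,v),64).round(1))
cv2.imwrite('pics/w5.png',W['img'][150:350,180:380,::-1].repeat(2,0).repeat(2,1))
E
```

```text
time: 13.02
tool_pos: [554.4, -22.3, 259.1]
tcp_rot: [-179.9, 0.5, -0.1]
ft_force: [-0.4, 0.9, 0.6]
finger_gap: 0.0
grip_force: 0.0
[555.71261308 -22.30017562 262.15854043]
210 273 281 [574.6 -21.7  64. ]
215 262 291 [571.5 -21.4  64. ]
220 259 295 [568.5 -21.7  64. ]
225 257 297 [565.4 -21.7  64. ]
230 255 299 [562.3 -21.6  64. ]
235 254 300 [559.1 -21.6  64. ]
240 253 301 [555.9 -21.6  64. ]
245 254 300 [552.7 -21.6  64. ]
250 255 298 [549.5 -21.3  64. ]
255 258 295 [546.2 -21.3  64. ]
```

View pics/w5.png

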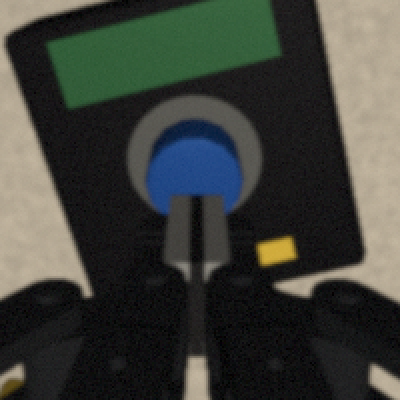

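The tips are centred over the blue key (crop (195,180)).

```bash
python3 -m jog '0 0 0.1 0 0 0 1; 0 0 0.1 0 0 0 1; 0 0 0.02 0 0 0 1; 0 0 0 0 0 0 1';python3 -m jog '0 0 0.03 0 0 0 1; 0 0 0 0 0 0 1'; python3 -m jog '0 0 0.03 0 0 0 1; 0 0 0 0 0 0 1';python3 -m jog '0 0 0.03 0 0 0 1; 0 0 0 0 0 0 1'
```

```text
time: 13.58
tool_pos: [556.3, -21.5, 241.3]
tcp_rot: [180.0, -0.0, -0.0]
ft_force: [0.5, -1.1, 0.5]
finger_gap: 0.1
grip_force: 0.0
time: 13.82
tool_pos: [556.2, -21.5, 238.1]
tcp_rot: [-180.0, 0.0, -0.0]
ft_force: [0.8, -0.3, 0.7]
finger_gap: -0.3
grip_force: 0.0
time: 14.08
tool_pos: [556.4, -21.5, 235.3]
tcp_rot: [180.0, -0.0, -0.0]
ft_force: [0.9, -0.2, 2.5]
finger_gap: 0.3
grip_force: 0.9
time: 14.32
tool_pos: [556.5, -21.5, 232.3]
tcp_rot: [180.0, -0.0, -0.0]
ft_force: [0.4, 0.4, 3.7]
finger_gap: 0.1
grip_force: 1.7
```

Around 5 mm pressed. I'll press 2 mm more for margin, then lift and back off.

```bash
python3 -m jog '0 0 0.02 0 0 0 1; 0 0 0 0 0 0 1'; python3 -m jog '0 0 -0.1 0 0 0 1; 0 0 -0.3 0 0 0 1; 0 0 -0.5 0 0 0 1; 0 0 -0.5 0 0 0 1; 0 0 -0.3 0 0 0 1'; python3 -m jog '-0.5 0 0 0 0 0 1; -0.5 0 0 0 0 0 1; -0.4 0 0 0 0 0 1; 0 0 0 0 0 0 1; 0 0 0 0 0 0 1'
python3 - <<'E'
from tri import *
T=snapshot('top');S=snapshot('scene');print(sense()['tool_pos'])
f=lambda i,u,v,r=40:cv2.resize(i[max(v-r,0):v+r,u-r:u+r,::-1],(266,266),interpolation=2)
cv2.imwrite('pics/end.png',np.vstack([np.hstack([f(T['img'],*p) for p in((142,222),(410,205),(288,199))]),np.hstack([f(S['img'],*p) for p in((416,205),(157,215),(276,220))])]))
E
```

```text
time: 14.58
tool_pos: [556.5, -21.5, 230.4]
tcp_rot: [180.0, -0.0, -0.0]
ft_force: [0.9, 0.0, 4.5]
finger_gap: 0.2
grip_force: 2.2
time: 15.2
tool_pos: [556.3, -21.5, 403.5]
tcp_rot: [180.0, -0.1, -0.0]
ft_force: [-0.0, 0.9, -0.0]
finger_gap: 0.4
grip_force: 0.0
time: 15.82
tool_pos: [416.4, -21.4, 400.6]
tcp_rot: [180.0, -0.1, -0.0]
ft_force: [0.7, 0.5, -0.7]
finger_gap: -0.1
grip_force: 0.0
[416.86547083 -21.44321337 400.41243475]
```

View pics/end.png

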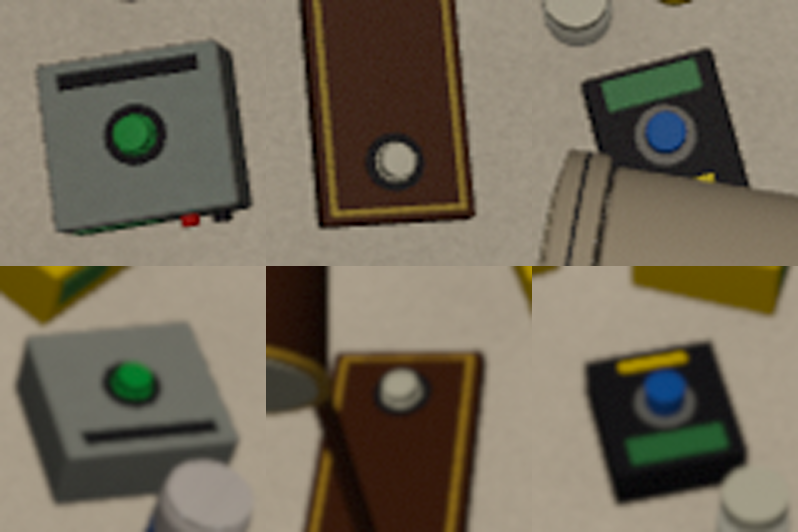

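The green key and white switch sit lower than before, the blue key is back up, and nothing has moved.

```bash
python3 -c "from bench import *; print(hand_in())"
```

```text
the job is handed in; nothing more can be done
None
```

I pressed the green key and then the white switch, and both stayed down. I then tapped the blue key, which sprang back; no press read above about 5 N, the final pictures show the three devices unmoved, and I handed the job in at about 16 s.

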